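# Set up a freshly lacquered plate on the decorating wheel

## Robot

A 7-joint arm with a two-finger parallel gripper is mounted at the origin on the work surface. World frame = base frame: x ahead of the robot, y to its left, z up, the work surface at z = 0. Lengths are in m, angles in rad, forces in N, time in s.
With the tool pointing down it reaches from about 0.4 to 0.875 m from the base axis. Payload 19.3 kg.
Tool frame: the origin (TCP) lies between the finger pads; the fingertips stand 17 mm ahead of it and the grasp point (between the pads) lies 2 mm behind it; z points along the fingers, y is the line along which they close (so a half turn about z gives the same grasp; the last joint's range is limited). The gripper opens to 85 mm and grips with 20 to 120 N. Pads are 22 mm wide; open, the fingers measure 114 mm over their backs; the gripper's body (76 mm by 85 mm) begins 54 mm behind the grasp point. The pads swing forward as they close: fully open they stand 13 mm farther back than shut.
Start: joints at [1.075, 0.521, -0.036, 1.599, 0.021, 1.021, -0.113], TCP at [0.258, -0.569, 0.248] pointing down, gripper open.
Joint ranges: [-2.91, 2.91], [-0.3, 2.13], [-1.5, 1.42], [0.17, 2.43], [-1.26, 4.41], [0.16, 1.93], [-2.52, 2.52]. Speed limits (rad/s): [1.89, 1.89, 2.39, 2.39, 3.01, 3.01, 3.01].

## Interface

Orientations are given as [roll, pitch, yaw] about the fixed x, y, z axes, in that order (R = Rz(yaw) Ry(pitch) Rx(roll)).
In Python, from workcell import bot gives the robot as it stands.
- The arm moves only by the shell command python3 -m inch 'ROWS' [FORCE]. ROWS is JSON, a list of rows, each a list of 7 numbers: the shift along the tool's x, y, z in units of 200 mm (1.0 is 200 mm), then the turn, a rotation vector about the tool's x, y, z in units of 90 degrees (1.0 is 90 degrees), then the opening, from 0 (shut) to 1 (fully open). In form: [[x, y, z, rx, ry, rz, grip], ...]. A call has 1 to 20 rows; each row is the pose to reach, as a shift and turn from the pose commanded when the call began, along the tool's axes at that moment; what a row does not reach only later rows make up. A row lasts 1/8 s, in which the tool goes at most 62.5 mm and 10.7 degrees, less where a joint would pass 70% of its speed; a pose out of reach is approached as far as the arm can. A call with a number of a shift or a turn outside -1 to 1 is refused whole. A call with a gripper value outside its range is refused whole. The fingers move at their own pace and stop on an object; FORCE is the grip in N (left out, the last holds). Time passes only in rows, so rows that repeat a pose let the fingers close. It gives the time, the measured TCP pose, the force, the opening and the grip force at its end, in the units of the state.
- bot.observe(): the state, without advancing time (a new reading comes with each control period).
- bot.grab_frame(name): name is "scene" or "side" or "wrist"; returns a dict with "img" (480x640x3 uint8, red, green, blue), "z_map" (480x640 float32, m along the optical axis (not along the pixel's ray), 0 where there is no reading), "vfov" (degrees; the focal length in pixels is half the picture's height over the tangent of half this angle, whatever the lens; pixels are square), "cx", "cy" (the principal point, pixels), "rvec" (rotation vector, rad) and "tvec" (3), from world to camera coordinates, as OpenCV has them. Camera axes: x right, y down, z forward; pixel columns grow to the right and rows downward; lengths in m; the calibration is good to about 2 mm. A picture is of the moment at which its call begins.
- bot.job_done(): hands the job in; it is judged then, once.
The state is a dict: "clock": time; "qpos": joint angles; "qd": joint speeds; "joint_efforts": joint torques, N m; "position": TCP position; "tool_rot": TCP orientation; "force": force on the tool from outside, world axes, zero at the start; "moment": the same for the moment, N m; "grip_width": finger opening in m; "finger_force": force on a finger pad.
Only numpy, scipy, OpenCV 4.12 (cv2) and the standard library are available. Lean on these libraries where they do the work, as an engineer would, in place of code of your own. Each camera call takes 0.05 s, during which the arm holds its last target. There are 200 camera calls.

## Task

The small plate on the decorating wheel is wet with lacquer and must not be touched. Push the wheel's spokes with a fingertip to turn the wheel until its long spoke points straight at the middle of the bamboo brush pot; then push the striping guide, the wooden arm on the post beside the wheel, round with a fingertip until its tip hangs over the middle of the plate. Only push: lift nothing, leave the plate where it sits on the wheel, and leave the pot and everything else on the table where they stand.

Things in the scene. Friction and masses are not known exactly. Their poses are not given: they have to be found in the camera images.
- wheel_axis (a point): Axle of the decorating wheel, 43 mm above the table at the spokes' middle line; turns with the wheel: z up, x along the long spoke. Wheel: aluminium disc 150 mm across, top 50 mm above the table. Four level steel spokes, round rods 10 mm thick, stand out 90 degrees apart: the long one (x) ends in a flat diamond 35 mm across 175 mm from the axle, the other three end 132 mm from it.
- long_spoke_tip (a point): Outer end of the long spoke, 175 mm from the axle, 43 mm above the table. Under the wheel is a fixed round foot, 170 mm across, 20 mm high, and a flat bar 36 mm wide, 12 mm high, from the foot to the guide's post; elsewhere, beyond 85 mm from the axle, there is free space under the spokes down to the table.
- wheel (a joint): Wheel angle in rad, growing counter-clockwise seen from above. It turns either way with light friction (about 1 N at a spoke) and stays where it is left; its limits, -8 and 8, are never met going the shorter way round.
- guide_pivot (a point): Hinge of the striping guide, on an upright post 18 mm thick, 200 mm from the axle, 115 mm above the table (hub 28 mm across, top at 127 mm); x along the guide, z up. The guide is a level round wooden arm, 12 mm thick, 200 mm long, middle line 115 mm above the table.
- guide_tip (a point): Lower end of the guide's brass stylus, 200 mm from the hinge, about 95 mm above the table. The stylus is 8 mm thick and hangs from a brass ball 18 mm across at the guide's end; it passes about 29 mm above the plate's rim.
- guide (a joint): Guide angle in rad: 0 with its tip over the axle, growing counter-clockwise seen from above. It starts swung away at 1.4 to 2.1, so it is pushed clockwise; light friction (about 0.5 N at 120 mm from the hinge); it stays where it is left and can overshoot (stops at -0.7 and 2.5).
- plate: Small amber lacquered plate, loose, 144 mm across, 14 mm high, lying centred on the wheel's disc (underside 50 mm, rim 64 mm above the table). Origin: centre of its underside. Wet: not to be touched.
- bamboo_pot: Bamboo brush pot, open at the top, 100 mm high, about 79 mm across at the foot and 70 mm at the top, with four raised rings; loose, about 0.25 m from the wheel's axle. Origin: centre of its underside.
- jar: Squat white ceramic jar with a dark lid, 72 mm across, 60 mm high, loose; a bystander about 0.25 m from the axle. Origin: centre of its underside.
- gourd: Brown double-bulbed gourd, 72 mm across, 104 mm high, loose; a bystander about 0.25 m from the axle. Origin: centre of its underside.
- brush: Brush lying flat, 190 mm long; a bystander. Origin: on its underside; its x along the brush.
- carton_a: Flat cardboard carton, 70 by 110 mm, 40 mm high, loose; a bystander. Origin: centre of its underside.
- carton_b: Square cardboard carton, 80 by 80 mm, 50 mm high, loose; a bystander. Origin: centre of its underside.
Mind the look-alikes: they are no part of the job. What is shaped like the bamboo_pot but blue or purple is not meant.

How it is judged:
By the outcome, as a careful person would: the job done as asked, in the order asked, and still so for the second after the job is handed in, with the robot touching nothing.
It also fails if it takes over 72 s, if anything falls off the work surface, if the arm or the gripper's body presses on something with over 40 N, if the wrist force passes 120 N, or if a joint passes its speed limit or range.

## Working session

There is one attempt and no reset: what is moved stays moved. The work goes in short steps, Python scripts to look and compute and a shell command to move; the robot and the scene stay as the last step left them, time stands still between calls to the robot, and variables do not carry over. Pictures are saved under pics/ and viewed, at most 10 in all, crops included, and the job is handed in when it is done.

```bash
mkdir -p pics; cat > h.py <<'E'
import numpy as np, cv2
from workcell import bot
def grab(n):
    f=bot.grab_frame(n); R=cv2.Rodrigues(np.array(f["rvec"],float))[0]; t=np.array(f["tvec"],float).ravel()
    fl=240/np.tan(np.radians(f["vfov"])/2)
    z=f["z_map"]; v,u=np.mgrid[:480,:640]
    P=np.stack([(u-f["cx"])/fl*z,(v-f["cy"])/fl*z,z],-1)
    W=(P-t)@R
    W[z==0]=np.nan
    return f,W
def save(f,name): cv2.imwrite("pics/"+name,cv2.cvtColor(f["img"],cv2.COLOR_RGB2BGR))
E
python3 - <<'E'
from h import *
f,W=grab("scene"); save(f,"scene.png"); np.savez("scene.npz",img=f["img"],W=W)
g,V=grab("side"); save(g,"side.png"); np.savez("side.npz",img=g["img"],W=V)
print({k:f[k] for k in f if k not in("img","z_map")});print(bot.observe())
E
```

```text
{'vfov': 49.14239884460811, 'cx': 320.0361861952016, 'cy': 233.24240939864094, 'rvec': array([ 2.30490721,  0.75787445, -0.30959558]), 'tvec': array([-0.49070626, -0.19212631,  1.86220045])}
{'clock': 0.1, 'qpos': array([ 1.07479851,  0.52196927, -0.03631633,  1.59992674,  0.02120075,
        1.02108314, -0.1127576 ]), 'qd': array([ 0.00048763,  0.00115439,  0.0003812 ,  0.00096836, -0.00050796,
       -0.00038144,  0.0017016 ]), 'joint_efforts': array([ 5.09317659e-03, -9.28480983e+01,  1.98466770e+00, -3.70531690e+01,
        1.81601825e-02,  5.38586435e-03,  6.82302471e-05]), 'position': array([ 0.25800879, -0.56896346,  0.24778282]), 'tool_rot': array([-3.14059390e+00,  7.48211786e-05,  4.25819605e-01]), 'force': array([-0.62896382, -0.03870384,  0.09412916]), 'moment': array([-0.01594266, -0.07620469,  0.02436242]), 'finger_force': 0.0, 'grip_width': 0.085719826034986}
```

View pics/scene.png

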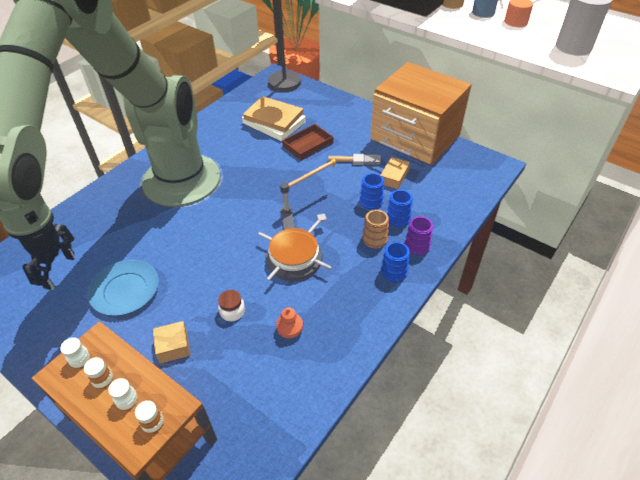

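View pics/side.png

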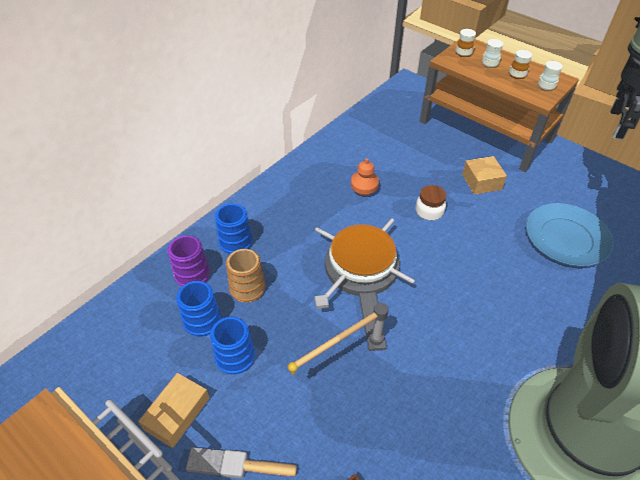

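The scene view shows the wheel at (293,250) with the diamond tip at (321,217), the guide from its post (285,188) to about (335,160), the jar at (231,305) and the gourd at (289,322). In the side view the wheel is at (363,255), the diamond at (321,301), and the guide runs from (380,315) to the ball at (292,367).

Pot candidates in the side view: tan (245,275), blue (232,228), (197,307) and (232,345), purple (187,260). The tan ringed one fits because it is bamboo-coloured, while blue and purple are excluded. I'll confirm it in a crop.

```bash
python3 - <<'E'
from h import *
from scipy.optimize import least_squares
def fitc(p):
    r=least_squares(lambda q:np.hypot(p[:,0]-q[0],p[:,1]-q[1])-q[2],[*p.mean(0),.04],loss="soft_l1",f_scale=.002); return r.x
for n in("side","scene"):
    d=np.load(n+".npz"); I=d["img"]; W=d["W"]; hsv=cv2.cvtColor(I,cv2.COLOR_RGB2HSV)
    H,S,V=[hsv[...,i].astype(int) for i in range(3)]
    seeds=dict(side=dict(plate=(363,250),pot=(245,285),jar=(431,208),gourd=(365,183)),scene=dict(plate=(293,247),pot=(376,232),jar=(231,312),gourd=(289,325)))[n]
    for k,(u,v) in seeds.items():
        w=W[v,u]; m=(np.hypot(W[...,0]-w[0],W[...,1]-w[1])<.13)&(W[...,2]>.01)
        if k=="plate":
            m&=(H<16)&(S>180)&(W[...,2]>.045); p=W[m]
            rim=p[p[:,2]>.061]; c=fitc(rim[:,:2]); h=cv2.convexHull(p[:,:2].astype(np.float32))[:,0]
            print(n,k,c,"hull circ",cv2.minEnclosingCircle(h),p[:,2].max())
            C=c[:2]
        else:
            m=(np.hypot(W[...,0]-w[0],W[...,1]-w[1])<.075)&(W[...,2]>.015)&~((H>100)&(S>120))
            p=W[m]; print(n,k,w,fitc(p[:,:2]),p[:,2].max(),len(p), (p[:,:2].min(0)+p[:,:2].max(0))/2)
    # spokes
    r=np.hypot(W[...,0]-C[0],W[...,1]-C[1]); a=np.degrees(np.arctan2(W[...,1]-C[1],W[...,0]-C[0]))
    m=(r>.09)&(r<.185)&(W[...,2]>.035)&(W[...,2]<.056)&(S<110)
    hist,_=np.histogram(a[m],72,(-180,180)); print([( -180+5*i,x) for i,x in enumerate(hist) if x>3])
    mm=m&(r>.14); print("diamond",np.nanmean(W[mm],0), np.nanmean(a[mm]),mm.sum(),np.nanmax(r[mm]))
    m=(W[...,2]>.1)&(W[...,2]<.135)&(r<.4)&(W[...,0]>.3)
    k,l,st,ce=cv2.connectedComponentsWithStats(m.astype(np.uint8))
    for i in range(1,k):
        if st[i,4]>40:
            p=W[l==i]; j=p[:,0].argmin(),p[:,0].argmax(); print("guide",st[i],p[p[:,1].argmin()],p[p[:,1].argmax()],p[j[0]],p[j[1]])
I=np.load("side.npz")["img"][190:390,140:440]
cv2.imwrite("pics/crop.png",cv2.cvtColor(cv2.resize(I,None,fx=2.6,fy=2.6),cv2.COLOR_RGB2BGR))
E
```

```text
side plate [ 0.55222735 -0.0502448   0.06491303] hull circ ((0.5528640747070312, -0.05201077088713646), 0.07383210957050323) 0.07003972976470099<stdin>:4: RuntimeWarning: Mean of empty slice.
  ret = um.true_divide(
Traceback (most recent call last):
ValueError: Initial guess is outside of provided bounds
```

```bash
cat > m.py <<'E'
from h import *
from scipy.optimize import least_squares
def fitc(p):
    r=least_squares(lambda q:np.hypot(p[:,0]-q[0],p[:,1]-q[1])-q[2],[*p.mean(0),.04],loss="soft_l1",f_scale=.002); return r.x.round(4)
for n in("side","scene"):
    d=np.load(n+".npz"); I=d["img"]; W=d["W"]; hsv=cv2.cvtColor(I,cv2.COLOR_RGB2HSV)
    H,S,V=[hsv[...,i].astype(int) for i in range(3)]
    print("nan frac",np.isnan(W[...,2]).mean())
    seeds=dict(side=dict(plate=(363,250),pot=(245,285),jar=(431,208),gourd=(365,183)),scene=dict(plate=(293,247),pot=(376,232),jar=(231,312),gourd=(289,325)))[n]
    for k,(u,v) in seeds.items():
        w=np.nanmedian(W[v-6:v+7,u-6:u+7].reshape(-1,3),0); rr=np.hypot(W[...,0]-w[0],W[...,1]-w[1])
        if k=="plate":
            m=(rr<.13)&(H<16)&(S>180)&(W[...,2]>.045); p=W[m]
            rim=p[p[:,2]>.061]; c=fitc(rim[:,:2]); h=cv2.convexHull(p[:,:2].astype(np.float32))[:,0]
            print(n,k,c,"hull circ",cv2.minEnclosingCircle(h),p[:,2].max())
            C=np.array(cv2.minEnclosingCircle(h)[0])
        else:
            m=(rr<.075)&(W[...,2]>.015)&~((H>100)&(S>120)); p=W[m]
            print(n,k,w.round(3),len(p)); 
            if len(p)>10: print("  fit",fitc(p[:,:2]),"zmax",p[:,2].max(),"mid",(p[:,:2].min(0)+p[:,:2].max(0))/2)
    r=np.hypot(W[...,0]-C[0],W[...,1]-C[1]); a=np.degrees(np.arctan2(W[...,1]-C[1],W[...,0]-C[0]))
    m=(r>.09)&(r<.185)&(W[...,2]>.033)&(W[...,2]<.056)&(S<110)
    hist,_=np.histogram(a[m],72,(-180,180)); print([(-180+5*i,int(x)) for i,x in enumerate(hist) if x>3])
    mm=m&(r>.14); print("diamond",np.mean(W[mm],0),np.mean(a[mm]),mm.sum(),r[mm].max() if mm.any() else 0)
    m=(W[...,2]>.09)&(W[...,2]<.135)&(r<.4)&(W[...,0]>.3)
    k,l,st,ce=cv2.connectedComponentsWithStats(m.astype(np.uint8))
    for i in range(1,k):
        if st[i,4]>15:
            p=W[l==i]; print("hi",st[i],*[p[q].round(3) for q in(p[:,1].argmin(),p[:,1].argmax(),p[:,0].argmin(),p[:,0].argmax())])
I=np.load("side.npz")["img"][190:390,140:440]
cv2.imwrite("pics/crop.png",cv2.cvtColor(cv2.resize(I,None,fx=2.6,fy=2.6),cv2.COLOR_RGB2BGR))
E
python3 m.py
```

```text
nan frac 0.0039029947916666666
side plate [ 0.5522 -0.0502  0.0649] hull circ ((0.5528640747070312, -0.05201077088713646), 0.07383210957050323) 0.07003972976470099
side pot [0.681 0.187 0.059] 1555
  fit [0.7038 0.1642 0.0325] zmax 0.10461551398966941 mid [0.70305394 0.16453107]
side jar [ 0.514 -0.275  0.039] 787
  fit [ 0.526  -0.2977  0.0265] zmax 0.06779951377963177 mid [ 0.52667287 -0.30015711]
side gourd [ 0.685 -0.238  0.046] 701
  fit [ 0.6934 -0.2468  0.0196] zmax 0.10791951989902285 mid [ 0.69791851 -0.25217796]
[(-180, 78), (-175, 10), (-90, 47), (-85, 7), (0, 26), (5, 40), (85, 8), (90, 95), (95, 150), (100, 6)]
diamond [0.53826051 0.10675327 0.04808665] 95.24254077606697 163 0.17559256619584493
hi [361 158  10  10  50] [ 0.697 -0.264  0.091] [ 0.697 -0.243  0.092] [ 0.685 -0.247  0.093] [ 0.71  -0.249  0.091]
hi [215 203  33  26 350] [0.818 0.05  0.096] [0.825 0.123 0.099] [0.787 0.087 0.096] [0.859 0.092 0.096]
hi [176 235  27  28 270] [0.835 0.18  0.094] [0.81  0.25  0.097] [0.79  0.212 0.098] [0.859 0.201 0.098]
hi [226 249  35  29 403] [0.705 0.126 0.095] [0.71  0.19
[... 1118 characters left out ...]
0.464 0.289 0.114] [0.4   0.082 0.129] [0.469 0.272 0.124]
hi [362 173  23  17 149] [0.606 0.26  0.108] [0.603 0.332 0.097] [0.571 0.291 0.097] [0.642 0.295 0.097]
hi [390 190  22  17 124] [0.721 0.244 0.098] [0.704 0.309 0.099] [0.686 0.278 0.095] [0.756 0.276 0.097]
hi [365 210  24  19 181] [0.716 0.121 0.101] [0.701 0.195 0.092] [0.674 0.153 0.097] [0.745 0.165 0.1  ]
hi [409 217  20  18 120] [0.828 0.18  0.099] [0.814 0.243 0.093] [0.794 0.229 0.093] [0.863 0.196 0.099]
hi [385 242  25  20 206] [0.833 0.048 0.099] [0.838 0.118 0.097] [0.788 0.079 0.09 ] [0.86  0.091 0.094]
hi [284 308   8   7  33] [ 0.697 -0.27   0.093] [ 0.702 -0.253  0.104] [ 0.692 -0.263  0.094] [ 0.71  -0.256  0.092]
```

View pics/crop.png

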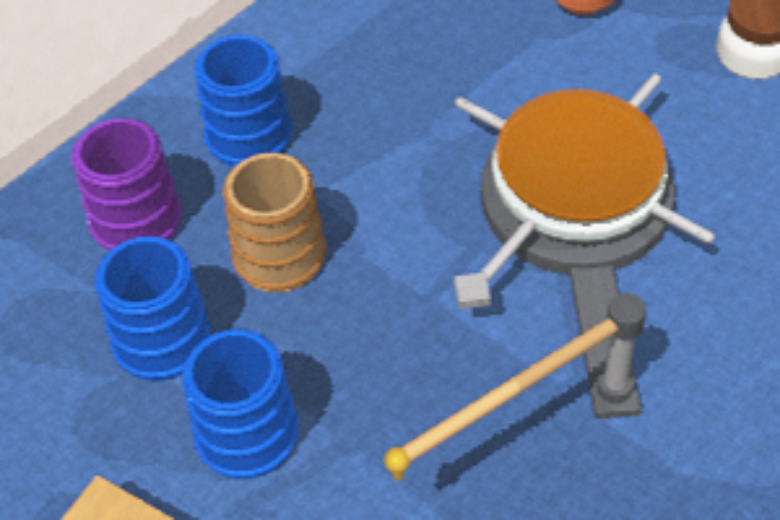

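The crop confirms the tan ringed pot, around (275,220) in the crop, as the bamboo one. It also shows the diamond-ended spoke at (472,290) and the guide with its brass ball at (397,460). Next I'll refine the geometry with silhouette fits.

```bash
cat > fit.py <<'E'
from h import *
from scipy.optimize import minimize, least_squares
import sys
t=np.linspace(0,2*np.pi,60)
def ring(c,r,z): return np.c_[c[0]+r*np.cos(t),c[1]+r*np.sin(t),0*t+z]
def proj(f,X):
    fl=240/np.tan(np.radians(f["vfov"])/2); R=cv2.Rodrigues(np.array(f["rvec"],float))[0]
    p=X@R.T+np.array(f["tvec"]).ravel(); return p[:,:2]/p[:,2:]*fl+[f["cx"],f["cy"]]
def toplane(f,uv,z):
    fl=240/np.tan(np.radians(f["vfov"])/2); R=cv2.Rodrigues(np.array(f["rvec"],float))[0]; tv=np.array(f["tvec"],float).ravel()
    d=np.c_[(uv-[f["cx"],f["cy"]])/fl,np.ones(len(uv))]@R; o=-R.T@tv
    return (o+d*((z-o[2])/d[:,2])[:,None])[:,:2]
def sil(f,mask,rings,c0):
    M=cv2.resize(mask.astype(np.uint8),None,fx=4,fy=4,interpolation=0)>0
    def cost(c):
        X=np.vstack([ring(c,r,z) for r,z in rings]); h=cv2.convexHull(((proj(f,X)+.5)*4).astype(np.float32))
        A=np.zeros(M.shape,np.uint8); cv2.fillPoly(A,[np.round(h*16).astype(np.int32)],1,shift=4); A=A>0
        return 1-(A&M).sum()/(A|M).sum()
    r=minimize(cost,c0,method="Nelder-Mead",options=dict(initial_simplex=np.array(c0)+[[0,0],[.008,0],[0,.008]],xatol=1e-4)); return r.x,r.fun
def measure(names=("side","scene")):
    out=[]
    for n in names:
        f,W=grab(n); save(f,n+"_last.png")
        H,S,V=[x.astype(int) for x in cv2.split(cv2.cvtColor(f["img"],cv2.COLOR_RGB2HSV))]
        near=lambda c,r:np.hypot(W[...,0]-c[0],W[...,1]-c[1])<r
        m=near((.554,-.055),.1)&(H<18)&(S>150)&(W[...,2]>.04)&(W[...,2]<.09)
        ax,e1=sil(f,m,[(.072,.064),(.055,.05)],[.554,-.055])
        m=near((.707,.16),.06)&(H<25)&(S>60)
        k,l,st,_=cv2.connectedComponentsWithStats(m.astype(np.uint8)); m=l==1+st[1:,4].argmax()
        m=cv2.morphologyEx(m.astype(np.uint8),cv2.MORPH_CLOSE,np.ones((9,9)))>0
        pot,e2=sil(f,m,[(.0395,0),(.035,.1)],[.707,.16])
        # spokes
        r=np.hypot(W[...,0]-ax[0],W[...,1]-ax[1])
        m=(r>.088)&(r<.185)&(W[...,2]>.033)&(W[...,2]<.058)&(S<110)
        v,u=np.nonzero(m); p=toplane(f,np.c_[u,v].astype(float),.043)
        rr=np.hypot(*(p-ax).T); a=np.arctan2(*(p-ax).T[::-1])
        lo=np.median(a[rr>.145])
        def res(q):
            d=p-q[:2]; an=np.arctan2(d[:,1],d[:,0])-q[2]; k=np.round(an/(np.pi/2)); b=an-k*np.pi/2
            return np.hypot(*d.T)*np.sin(b)
        s=least_squares(res,[*ax,lo],loss="soft_l1",f_scale=.003).x
        # guide
        m=(W[...,2]>.095)&(W[...,2]<.14)&near((.41,.08),.235)&(H>10)&(H<30)&(S>70)&~near((.707,.16),.06)&~near((.6,.3),.05)
        v,u=np.nonzero(m); p=toplane(f,np.c_[u,v].astype(float),.115)
        vx,vy,x0,y0=cv2.fitLine(p.astype(np.float32),cv2.DIST_HUBER,0,.01,.01).ravel()
        s1=(p-[x0,y0])@[vx,vy]; E=[np.array([x0,y0])+q*np.array([vx,vy]) for q in (s1.min(),s1.max())]
        m=near((.41,.08),.03)&(W[...,2]>.118)&(S<110); hub=W[m].mean(0) if m.any() else None
        b=np.degrees(np.arctan2(*(pot-ax)[::-1])); b2=np.degrees(np.arctan2(*(pot-s[:2])[::-1]))
        print(n,"axle",ax.round(4),round(e1,3),"spokeaxle",s[:2].round(4),"long deg",np.degrees(s[2]).round(2),"npx",len(rr),"pot",pot.round(4),round(e2,3),"bearing",b.round(2),b2.round(2))
        print("   guide ends",*[q.round(4) for q in E],"hub",hub,"n",len(p))
if __name__=="__main__": measure(sys.argv[1:] or ("side","scene"))
E
python3 fit.py
```

```text
side axle [ 0.5526 -0.051 ] 0.035 spokeaxle [ 0.5525 -0.0533] long deg 94.36 npx 483 pot [0.7095 0.1613] 0.064 bearing 53.53 53.81
   guide ends [0.4121 0.0972] [0.461  0.2887] hub [0.40755543 0.09004058 0.1268204 ] n 654
scene axle [ 0.5513 -0.0524] 0.125 spokeaxle [ 0.5526 -0.0521] long deg 94.31 npx 240 pot [0.7053 0.1649] 0.082 bearing 54.67 54.86
   guide ends [0.4113 0.1055] [0.4607 0.2908] hub [0.41270315 0.08577967 0.12552511] n 145
```

```bash
python3 -m inch '[[0,0,0,0,0,0.118,0],[0.06,-0.24,-0.1,0,0,0.236,0],[0.12,-0.48,-0.1,0,0,0.271,0],[0.18,-0.72,-0.1,0,0,0.271,0],[0.24,-0.96,-0.1,0,0,0.271,0],[0.24,-0.96,-0.1,0,0,0.271,0],[0.24,-0.96,-0.1,0,0,0.271,0]]' 20
```

```text
clock: 1.08
position: [0.2228, -0.375, 0.2686]
tool_rot: [3.141, -0.001, 0.0]
force: [0.5, -0.3, -0.1]
grip_width: 0.0001
finger_force: 0.0
```

```bash
python3 -m inch '[[0.2,-0.2,0.1,0,0,0,0],[0.4,-0.4,0.1,0,0,0,0],[0.6,-0.6,0.1,0,0,0,0],[0.8,-0.8,0.1,0,0,0,0],[1,-1,0.1,0,0,0,0],[1,-1,0.1,0,0,0,0]]'; python3 -m inch '[[0.2,-0.2,0,0,0,0,0],[0.41,-0.45,0,0,0,0,0],[0.41,-0.7,0,0,0,0,0],[0.41,-0.95,0,0,0,0,0],[0.41,-0.99,0,0,0,0,0],[0.41,-0.99,0,0,0,0,0]]'
```

```text
clock: 1.82
position: [0.4255, -0.172, 0.2478]
tool_rot: [-3.14, -0.001, 0.005]
force: [-0.6, -0.6, -0.4]
grip_width: -0.0003
finger_force: 0.0
clock: 2.58
position: [0.5048, 0.0227, 0.248]
tool_rot: [3.141, 0.0, -0.0]
force: [-0.2, -0.9, 0.2]
grip_width: -0.0003
finger_force: 0.0
```

```bash
python3 -m inch '[[0,-0.22,0,0,0,0,0],[0,-0.22,0.2,0,0,0,0],[0,-0.22,0.4,0,0,0,0],[0,-0.22,0.6,0,0,0,0],[0,-0.22,0.8,0,0,0,0],[0,-0.22,0.9,0,0,0,0],[0,-0.22,1,0,0,0,0],[0,-0.22,1,0,0,0,0],[0,-0.22,1,0,0,0,0]]'
```

```text
clock: 3.7
position: [0.505, 0.0665, 0.0488]
tool_rot: [3.141, -0.001, -0.001]
force: [-0.6, -0.6, -0.1]
grip_width: -0.0001
finger_force: 0.0
```

```bash
python3 -m inch '[[0.04,0,0,0,0,0,0],[0.08,0,0,0,0,0,0],[0.11,0,0,0,0,0,0],[0.14,0,0,0,0,0,0],[0.17,0,0,0,0,0,0],[0.2,0,0,0,0,0,0],[0.23,0,0,0,0,0,0],[0.26,0,0,0,0,0,0],[0.29,0,0,0,0,0,0],[0.32,0,0,0,0,0,0],[0.35,0,0,0,0,0,0],[0.37,0.01,0,0,0,0,0],[0.39,0.02,0,0,0,0,0],[0.41,0.03,0,0,0,0,0],[0.43,0.03,0,0,0,0,0],[0.44,0.03,0,0,0,0,0],[0.45,0.03,0,0,0,0,0],[0.46,0.03,0,0,0,0,0],[0.46,0.03,0,0,0,0,0]]'; python3 fit.py; cp pics/side_last.png pics/s2.png
```

```text
clock: 6.08
position: [0.5966, 0.0616, 0.0483]
tool_rot: [-3.142, -0.0, 0.0]
force: [-0.8, 0.0, 0.1]
grip_width: -0.0
finger_force: 0.1
side axle [ 0.5527 -0.0511] 0.05 spokeaxle [ 0.5487 -0.0508] long deg 61.45 npx 388 pot [0.7103 0.161 ] 0.064 bearing 53.41 52.67
   guide ends [0.3994 0.0435] [0.4614 0.2886] hub [0.4033153  0.07055517 0.617201  ] n 669
scene axle [ 0.5515 -0.0522] 0.114 spokeaxle [ 0.5516 -0.0512] long deg 60.53 npx 270 pot [0.7049 0.1646] 0.081 bearing 54.73 54.62
   guide ends [0.4113 0.1026] [0.4307 0.1793] hub [0.41482892 0.06950243 0.4956568 ] n 60
```

View pics/s2.png

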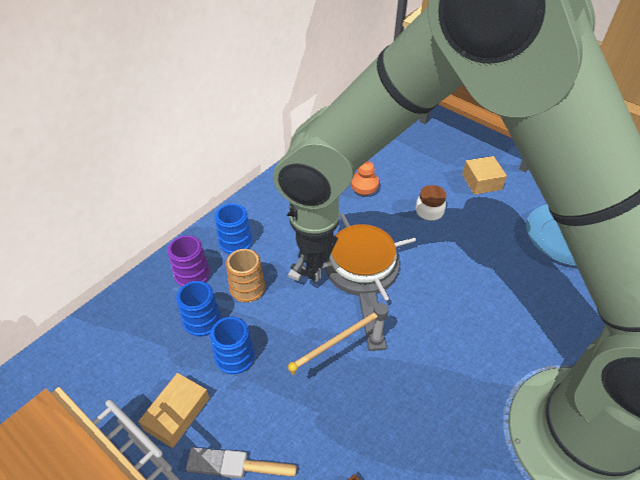

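```bash
python3 -m inch '[[0.01,0.006,0,0,0,0,0],[0.02,0.012,0,0,0,0,0],[0.03,0.018,0,0,0,0,0],[0.038,0.024,0,0,0,0,0],[0.046,0.03,0,0,0,0,0],[0.046,0.03,0,0,0,0,0],[0.046,0.03,0,0,0,0,0],[0.01,-0.05,0,0,0,0,0],[-0.05,-0.1,0,0,0,0,0],[-0.05,-0.1,0,0,0,0,0],[-0.05,-0.1,-0.3,0,0,0,0],[-0.15,0,-0.6,0,0,0,0],[-0.4,0.3,-0.8,0,0,0,0],[-0.6,0.6,-0.8,0,0,0,0],[-0.8,0.9,-0.8,0,0,0,0],[-0.8,0.9,-0.8,0,0,0,0],[-0.8,0.9,-0.8,0,0,0,0]]'; python3 fit.py; cp pics/side_last.png pics/s3.png
```

```text
clock: 8.3
position: [0.4349, -0.1215, 0.2088]
tool_rot: [3.14, -0.0, -0.005]
force: [-0.4, 0.4, -0.5]
grip_width: -0.0004
finger_force: 0.0
side axle [ 0.5526 -0.0508] 0.036 spokeaxle [ 0.5525 -0.0535] long deg 54.75 npx 476 pot [0.7095 0.1613] 0.062 bearing 53.51 53.83
   guide ends [0.4122 0.0972] [0.4609 0.2887] hub [0.40751289 0.09118902 0.12654646] n 656
scene axle [ 0.5516 -0.0521] 0.118 spokeaxle [ 0.5524 -0.0521] long deg 54.78 npx 245 pot [0.7047 0.1644] 0.08 bearing 54.75 54.88
   guide ends [0.4107 0.1028] [0.4606 0.2908] hub [0.41347215 0.08562299 0.12521709] n 152
```

View pics/s3.png

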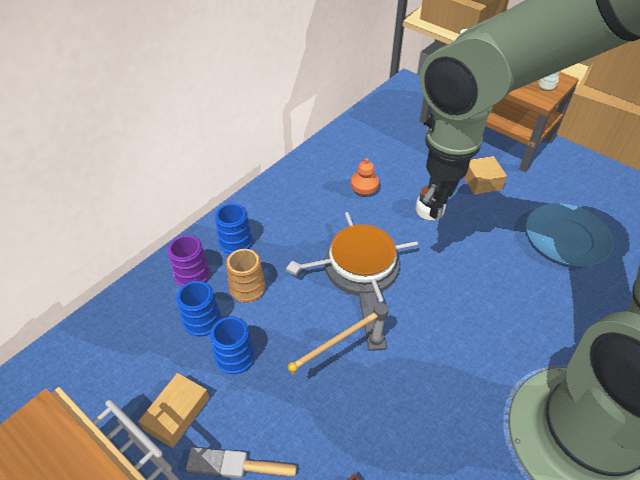

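The side view shows the long spoke's diamond at (293,268) pointing close to the pot at (245,275), with the plate undisturbed. The two cameras disagree on the pot's bearing, so I'll refine that first.

```bash
cat > pot.py <<'E'
from fit import *
for n in("side","scene"):
    f,W=grab(n)
    H,S,V=[x.astype(int) for x in cv2.split(cv2.cvtColor(f["img"],cv2.COLOR_RGB2HSV))]
    u,v=dict(side=(245,275),scene=(376,229))[n]; uu,vv=np.meshgrid(np.arange(640),np.arange(480))
    m=(abs(uu-u)<28)&(abs(vv-v)<36)&((H<40)|(S<60))
    k,l,st,_=cv2.connectedComponentsWithStats(m.astype(np.uint8)); i=1+st[1:,4].argmax(); m=l==i; print(n,st[i])
    m=cv2.morphologyEx(m.astype(np.uint8),cv2.MORPH_CLOSE,np.ones((7,7)))>0
    for rings in([(.0395,0),(.035,.1)],[(.0395,0),(.0395,.08),(.036,.1)],[(.0385,0),(.034,.1)]):
        c,e=sil(f,m,rings,[.707,.163]); print(c.round(4),round(e,3))
    # rim points: brown pts with z>.092, projected ray to z=.1
    p=W[m&(W[...,2]>.092)]; h=cv2.convexHull(p[:,:2].astype(np.float32))
    print("rim hull",cv2.minEnclosingCircle(h),p[:,2].mean())
    c=f["img"][v-40:v+40,u-40:u+40].copy(); c[~m[v-40:v+40,u-40:u+40]]//=3
    cv2.imwrite(f"pics/pot_{n}.png",cv2.cvtColor(cv2.resize(c,(400,400)),cv2.COLOR_RGB2BGR))
cv2.imwrite("pics/pots.png",np.hstack([cv2.imread("pics/pot_side.png"),cv2.imread("pics/pot_scene.png")]))
E
python3 pot.py
```

```text
side [ 225  249   41   54 1720]
[0.7092 0.1615] 0.056
[0.7088 0.162 ] 0.067
[0.7081 0.1619] 0.059
rim hull ((0.7061877250671387, 0.16360589861869812), 0.037940021604299545) 0.0987688703989068
scene [362 209  27  40 878]
[0.7049 0.1633] 0.044
[0.705  0.1633] 0.052
[0.7041 0.1632] 0.051
rim hull ((0.708116352558136, 0.15947259962558746), 0.03781925141811371) 0.09781565793977395
```

View pics/pots.png

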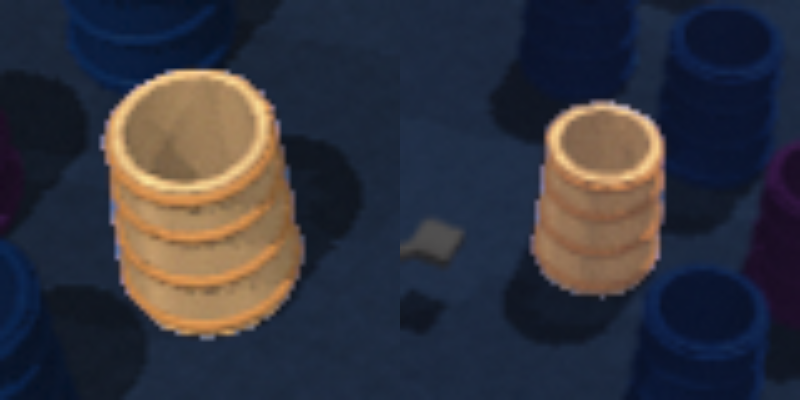

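Both masks fit cleanly around the bamboo pot. That puts the bearing at about 54.2° and the spoke at 54.8°, which is 3 mm off at the pot and close enough. Next is the guide.

```bash
python3 -m inch '[[0,-0.2,-0.1,0,0,0,0],[-0.05,-0.45,-0.1,0,0,0,0],[-0.1,-0.7,-0.1,0,0,0,0],[-0.15,-0.95,-0.1,0,0,0,0],[-0.17,-1,-0.1,0,0,0,0]]'; python3 -m inch '[[0,-0.25,0,0,0,0,0],[0,-0.5,0,0,0,0,0],[0,-0.67,0,0,0,0,0],[0,-0.67,0,0,0,0,0],[0,-0.67,0.2,0,0,0,0],[0,-0.67,0.4,0,0,0,0],[0,-0.67,0.56,0,0,0,0],[0,-0.67,0.56,0,0,0,0],[0,-0.67,0.56,0,0,0,0]]'
python3 - <<'E'
import numpy as np
from workcell import bot
p=bot.observe()["position"]; print(p)
for a in [75,70,65,60,55,50,45,40,35,30,25,20,15,10,5,0,-5,-10,-15,-20,-25,-30,-33,-36,-38,-40]:
    f=np.radians(a);u=np.array([np.cos(f),np.sin(f)]);n=np.array([-u[1],u[0]])
    q=np.array([.41,.088])+.12*u+.019*n; print(a,q.round(3),((q-p[:2])/.2*[1,-1]).round(2))
E
```

```text
clock: 9.12
position: [0.402, 0.0852, 0.2284]
tool_rot: [-3.141, -0.0, 0.006]
force: [-1.1, -1.1, 0.2]
grip_width: 0.0
finger_force: 0.0
clock: 10.25
position: [0.4029, 0.2155, 0.1173]
tool_rot: [-3.141, -0.001, -0.0]
force: [0.1, -0.7, 0.1]
grip_width: 0.0003
finger_force: 0.0
[0.40293251 0.21547954 0.11725409]
75 [0.423 0.209] [0.1  0.03]
70 [0.433 0.207] [0.15 0.04]
65 [0.443 0.205] [0.2  0.05]
60 [0.454 0.201] [0.25 0.07]
55 [0.463 0.197] [0.3  0.09]
50 [0.473 0.192] [0.35 0.12]
45 [0.481 0.186] [0.39 0.15]
40 [0.49 0.18] [0.43 0.18]
35 [0.497 0.172] [0.47 0.22]
30 [0.504 0.164] [0.51 0.26]
25 [0.511 0.156] [0.54 0.3 ]
20 [0.516 0.147] [0.57 0.34]
15 [0.521 0.137] [0.59 0.39]
10 [0.525 0.128] [0.61 0.44]
5 [0.528 0.117] [0.62 0.49]
0 [0.53  0.107] [0.64 0.54]
-5 [0.531 0.096] [0.64 0.6 ]
-10 [0.531 0.086] [0.64 0.65]
-15 [0.531 0.075] [0.64 0.7 ]
-20 [0.529 0.065] [0.63 0.75]
-25 [0.527 0.055] [0.62 0.8 ]
-30 [0.523 0.044] [0.6  0.86]
-33 [0.521 0.039] [0.59 0.88]
-36 [0.518 0.033] [0.58 0.91]
-38 [0.516 0.029] [0.57 0.93]
-40 [0.514 0.025] [0.56 0.95]
```

```bash
python3 -m inch '[[0.05,0.01,0,0,0,0,0],[0.1,0.03,0,0,0,0,0],[0.15,0.04,0,0,0,0,0],[0.2,0.05,0,0,0,0,0],[0.25,0.07,0,0,0,0,0],[0.3,0.09,0,0,0,0,0],[0.35,0.12,0,0,0,0,0],[0.39,0.15,0,0,0,0,0],[0.43,0.18,0,0,0,0,0],[0.47,0.22,0,0,0,0,0],[0.51,0.26,0,0,0,0,0],[0.54,0.3,0,0,0,0,0],[0.57,0.34,0,0,0,0,0],[0.59,0.38,0,0,0,0,0],[0.6,0.41,0,0,0,0,0],[0.61,0.44,0,0,0,0,0],[0.61,0.44,0,0,0,0,0]]'; python3 fit.py; cp pics/side_last.png pics/s4.png
```

```text
clock: 12.38
position: [0.5246, 0.127, 0.1163]
tool_rot: [3.141, -0.0, -0.0]
force: [0.1, 0.2, 0.3]
grip_width: 0.0001
finger_force: 0.0
side axle [ 0.552  -0.0515] 0.201 spokeaxle [ 0.5531 -0.0552] long deg 54.03 npx 261 pot [0.7094 0.1613] 0.063 bearing 53.51 54.18
   guide ends [0.4224 0.0884] [0.615  0.1198] hub [0.40347934 0.08855305 0.59926789] n 400
scene axle [ 0.5523 -0.0529] 0.11 spokeaxle [ 0.5527 -0.0522] long deg 54.72 npx 251 pot [0.7044 0.1652] 0.081 bearing 55.09 55.08
   guide ends [0.4188 0.0894] [0.6146 0.1196] hub [0.41599738 0.07112369 0.44805633] n 183
```

View pics/s4.png

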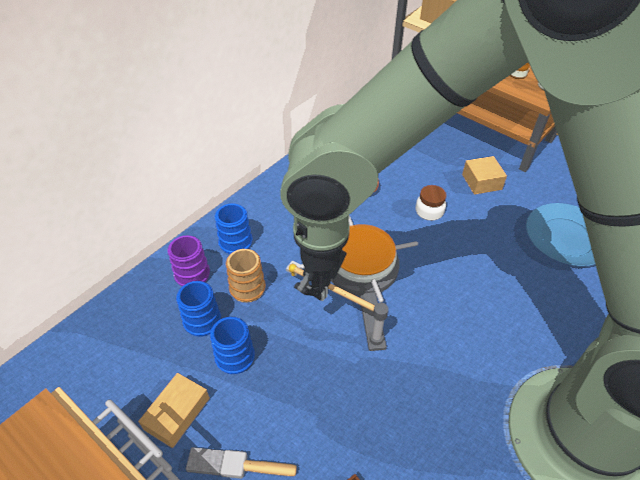

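The side view shows the guide swinging with the finger, its ball at (292,268). The wheel is unchanged and the guide is now at about 9°.

```bash
python3 -m inch '[[0.01,0.05,0,0,0,0,0],[0.03,0.1,0,0,0,0,0],[0.03,0.16,0,0,0,0,0],[0.03,0.21,0,0,0,0,0],[0.03,0.26,0,0,0,0,0],[0.02,0.31,0,0,0,0,0],[0.01,0.36,0,0,0,0,0],[0,0.39,0,0,0,0,0],[-0.01,0.42,0,0,0,0,0],[-0.02,0.44,0,0,0,0,0],[-0.03,0.46,0,0,0,0,0],[-0.035,0.475,0,0,0,0,0],[-0.04,0.49,0,0,0,0,0],[-0.04,0.49,0,0,0,0,0],[-0.04,0.49,0,0,0,0,0]]'; python3 fit.py
```

```text
clock: 14.35
position: [0.5166, 0.0296, 0.1163]
tool_rot: [-3.142, -0.0, 0.0]
force: [0.3, -1.2, -1.6]
grip_width: -0.0001
finger_force: 0.0
side axle [ 0.5523 -0.0508] 0.575 spokeaxle [ 0.5513 -0.0551] long deg 54.75 npx 379 pot [0.7099 0.1612] 0.065 bearing 53.37 53.75
   guide ends [0.4241 0.0746] [ 0.52   -0.0016] hub [0.41031454 0.08717724 0.12624466] n 283
scene axle [ 0.5516 -0.0521] 0.139 spokeaxle [ 0.5525 -0.0521] long deg 54.79 npx 248 pot [0.7037 0.1659] 0.086 bearing 55.1 55.25
   guide ends [0.4124 0.0826] [ 0.5783 -0.0479] hub [0.41442169 0.07874509 0.1234669 ] n 132
```

```bash
python3 -m inch '[[-0.006,0.008,0,0,0,0,0],[-0.012,0.015,0,0,0,0,0],[-0.018,0.022,0,0,0,0,0],[-0.024,0.028,0,0,0,0,0],[-0.029,0.033,0,0,0,0,0],[-0.033,0.038,0,0,0,0,0],[-0.033,0.038,0,0,0,0,0],[-0.033,0.038,0,0,0,0,0]]'; python3 fit.py; cp pics/scene_last.png pics/s5.png; python3 -c "
import cv2;i=cv2.imread('pics/s5.png')[130:330,200:420];cv2.imwrite('pics/s5c.png',cv2.resize(i,None,fx=2.7,fy=2.7))"
```

```text
clock: 15.45
position: [0.5099, 0.0219, 0.1163]
tool_rot: [3.142, 0.0, 0.0]
force: [-0.3, -0.5, -0.3]
grip_width: -0.0002
finger_force: 0.0
side axle [ 0.552 -0.051] 0.563 spokeaxle [ 0.5507 -0.0561] long deg 54.74 npx 349 pot [0.7103 0.161 ] 0.064 bearing 53.26 53.68
   guide ends [0.4233 0.0739] [ 0.5175 -0.0148] hub [0.41011127 0.08673415 0.12604594] n 284
scene axle [ 0.552  -0.0526] 0.148 spokeaxle [ 0.5524 -0.0521] long deg 54.73 npx 250 pot [0.7049 0.1646] 0.084 bearing 54.87 54.88
   guide ends [0.4173 0.0753] [ 0.5707 -0.0634] hub [0.41109695 0.07350966 0.12421024] n 108
```

View pics/s5c.png

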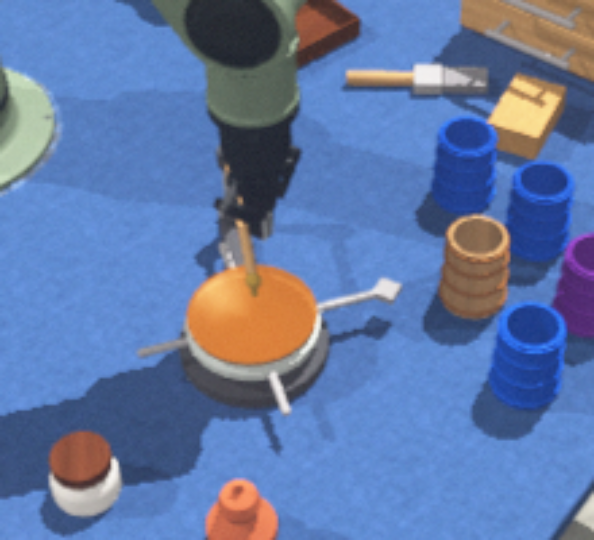

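The crop shows the guide over the plate, its ball near (253,285), with the plate clear of the fingers. I'll back the finger off along the guide's normal, go up, and measure without the arm in view.

```bash
python3 -m inch '[[0.05,-0.05,0,0,0,0,0],[0.12,-0.12,0,0,0,0,0],[0.17,-0.17,0,0,0,0,0],[0.17,-0.17,-0.2,0,0,0,0],[0.17,-0.17,-0.5,0,0,0,0],[0.1,0.1,-0.7,0,0,0,0],[-0.1,0.4,-0.7,0,0,0,0],[-0.2,0.7,-0.7,0,0,0,0],[-0.25,0.95,-0.7,0,0,0,0],[-0.25,1,-0.7,0,0,0,0],[-0.25,1,-0.7,0,0,0,0]]'; python3 -m inch '[[0,0.3,0,0,0,0,0],[0,0.5,0,0,0,0,0],[0,0.5,0,0,0,0,0],[0,0.5,0,0,0,0,0]]'; python3 fit.py; python3 - <<'E'
from fit import *
import cv2
for n in("side","scene"):
    f,W=grab(n); H,S,V=[x.astype(int) for x in cv2.split(cv2.cvtColor(f["img"],cv2.COLOR_RGB2HSV))]
    m=(W[...,2]>.098)&(W[...,2]<.135)&(np.hypot(W[...,0]-.48,W[...,1]-.02)<.16)
    k,l,st,_=cv2.connectedComponentsWithStats(m.astype(np.uint8)); i=1+st[1:,4].argmax()
    v,u=np.nonzero(l==i); p=toplane(f,np.c_[u,v].astype(float),.115)
    q=p-[.4085,.087]; r=np.hypot(*q.T); s=(r>.03)&(r<.185); vx,vy,x0,y0=cv2.fitLine(p[s].astype(np.float32),cv2.DIST_HUBER,0,.01,.01).ravel()
    b=p[r>.193]
    print(n,st[i],"heading",np.degrees(np.arctan2(vy*np.sign(vx),abs(vx))),"rmax",r.max(),"ball",b.mean(0),"z",W[l==i][r>.193].mean(0),len(b))
    print(" lateral offset of axle from line",(np.array([.5522,-.0522])-[x0,y0])@[-vy,vx])
i=cv2.imread('pics/side_last.png')[180:380,230:490];cv2.imwrite('pics/s6.png',cv2.resize(i,None,fx=2.9,fy=2.9))
E
```

```text
clock: 16.92
position: [0.4602, -0.1782, 0.2563]
tool_rot: [-3.141, -0.0, -0.001]
force: [0.8, 0.1, 0.2]
grip_width: -0.0001
finger_force: 0.0
clock: 17.42
position: [0.4608, -0.2762, 0.2561]
tool_rot: [-3.141, 0.0, 0.002]
force: [0.6, 1.2, -0.1]
grip_width: -0.0002
finger_force: 0.0
side axle [ 0.5525 -0.0509] 0.15 spokeaxle [ 0.552  -0.0545] long deg 54.94 npx 405 pot [0.7095 0.1613] 0.063 bearing 53.51 53.87
   guide ends [0.4232 0.0735] [ 0.5633 -0.0577] hub [0.41014604 0.08656573 0.12616576] n 453
scene axle [ 0.5516 -0.0522] 0.157 spokeaxle [ 0.5525 -0.0521] long deg 54.72 npx 251 pot [0.7048 0.1645] 0.08 bearing 54.74 54.89
   guide ends [0.4125 0.0826] [ 0.5706 -0.0635] hub [0.41413296 0.08219283 0.1247282 ] n 188
side [359 229  30  92 692] heading -42.895077 rmax 0.21192025584833993 ball [ 0.55617216 -0.05116392] z [ 0.55267096 -0.04580768  0.12220238] 51
 lateral offset of axle from line -0.003807176054221584
scene [281 183  16  57 272] heading -43.231483 rmax 0.22117800257735318 ball [ 0.55827651 -0.05268642] z [ 0.55839667 -0.05282223  0.11513653] 33
 lateral offset of axle from line -0.0041592237458840066
```

View pics/s6.png

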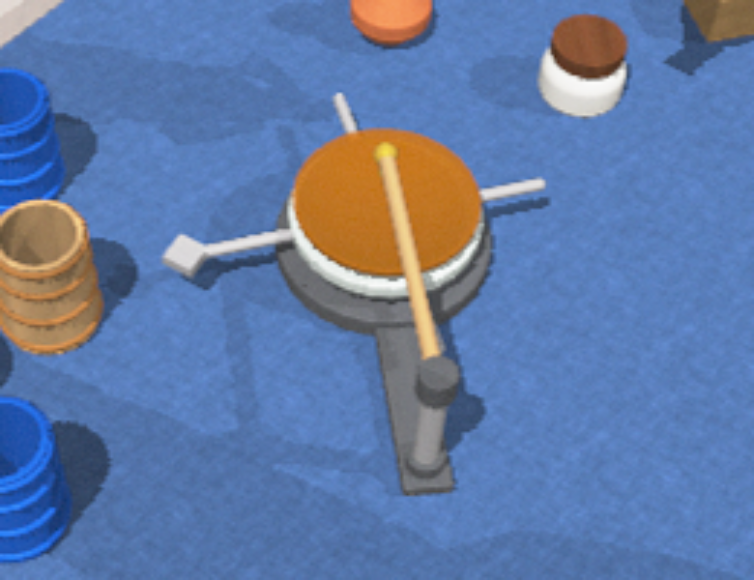

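The crop shows the ball at (386,152) over the plate, with the diamond at (185,255) aimed at the bamboo pot. The plate is untouched. Both cameras put the tip about 4 mm short of the axle, so I'll add one small nudge.

```bash
python3 -m inch '[[0.1,-0.25,0,0,0,0,0],[0.2,-0.5,0,0,0,0,0],[0.3,-0.75,0,0,0,0,0],[0.4,-1,0,0,0,0,0],[0.416,-1,0,0,0,0,0],[0.416,-1,0,0,0,0,0]]'; python3 -m inch '[[0,-0.3,0,0,0,0,0],[0,-0.55,0,0,0,0,0],[0,-0.66,0,0,0,0,0],[0,-0.66,0,0,0,0,0],[0,-0.66,0.3,0,0,0,0],[0,-0.66,0.55,0,0,0,0],[0,-0.66,0.7,0,0,0,0],[0,-0.66,0.7,0,0,0,0],[0,-0.66,0.7,0,0,0,0]]'
```

```text
clock: 18.38
position: [0.543, -0.0781, 0.2562]
tool_rot: [3.141, 0.0, 0.001]
force: [-0.6, 0.6, 0.4]
grip_width: 0.0
finger_force: 0.0
clock: 19.5
position: [0.5438, 0.0529, 0.1176]
tool_rot: [3.141, -0.001, -0.001]
force: [0.3, 0.3, 1.1]
grip_width: 0.0002
finger_force: 0.0
```

```bash
python3 -m inch '[[-0.05,0.046,0,0,0,0,0],[-0.1,0.092,0,0,0,0,0],[-0.13,0.12,0,0,0,0,0],[-0.15,0.138,0,0,0,0,0],[-0.16,0.148,0,0,0,0,0],[-0.167,0.154,0,0,0,0,0],[-0.173,0.16,0,0,0,0,0],[-0.179,0.165,0,0,0,0,0],[-0.179,0.165,0,0,0,0,0],[-0.179,0.165,0,0,0,0,0],[-0.12,0.11,0,0,0,0,0],[0,0,0,0,0,0,0],[0,0,0,0,0,0,0],[0,0,-0.3,0,0,0,0],[0,0,-0.6,0,0,0,0],[0,0.2,-0.7,0,0,0,0],[-0.1,0.5,-0.7,0,0,0,0],[-0.2,0.75,-0.7,0,0,0,0],[-0.3,1,-0.7,0,0,0,0],[-0.3,1,-0.7,0,0,0,0]]'; python3 -m inch '[[0,0.3,0,0,0,0,0],[0,0.6,0,0,0,0,0],[0,0.6,0,0,0,0,0],[0,0.6,0,0,0,0,0]]'; python3 fit.py; python3 - <<'E'
from fit import *
for n in("side","scene"):
    f,W=grab(n)
    m=(W[...,2]>.098)&(W[...,2]<.135)&(np.hypot(W[...,0]-.48,W[...,1]-.02)<.16)
    k,l,st,_=cv2.connectedComponentsWithStats(m.astype(np.uint8)); i=1+st[1:,4].argmax()
    v,u=np.nonzero(l==i); p=toplane(f,np.c_[u,v].astype(float),.115)
    r=np.hypot(*(p-[.4085,.087]).T); s=(r>.03)&(r<.185); vx,vy,x0,y0=cv2.fitLine(p[s].astype(np.float32),cv2.DIST_HUBER,0,.01,.01).ravel()
    print(n,np.degrees(np.arctan2(vy,vx)),"lat",(np.array([.5522,-.0522])-[x0,y0])@[-vy,vx])
E
```

```text
clock: 22.0
position: [0.4816, -0.1498, 0.2563]
tool_rot: [3.14, 0.001, -0.006]
force: [0.4, 0.6, -0.0]
grip_width: 0.0004
finger_force: 0.0
clock: 22.5
position: [0.4835, -0.2652, 0.2561]
tool_rot: [-3.141, 0.0, 0.001]
force: [0.7, -0.2, -0.1]
grip_width: 0.0002
finger_force: 0.0
side axle [ 0.5527 -0.0513] 0.146 spokeaxle [ 0.552  -0.0543] long deg 54.94 npx 401 pot [0.7095 0.1613] 0.063 bearing 53.58 53.86
   guide ends [0.4227 0.0734] [ 0.5602 -0.0602] hub [0.41010243 0.08649839 0.1261024 ] n 447
scene axle [ 0.5516 -0.0522] 0.152 spokeaxle [ 0.5525 -0.0522] long deg 54.74 npx 251 pot [0.7047 0.1644] 0.082 bearing 54.75 54.9
   guide ends [0.4124 0.0824] [ 0.5674 -0.0661] hub [0.41454753 0.08216577 0.12430553] n 191
side -44.05721 lat 0.0002036727367828587
scene -44.204155 lat -0.0004411677107924827
```

The guide now passes within 0.5 mm of the axle, and the wheel and pot haven't moved. Handing in.

```bash
python3 -c "
from workcell import bot
print(bot.job_done())"
```

```text
the job is handed in; nothing more can be done
None
```

The job is handed in, with no verdict shown: the long spoke points at the bamboo pot to within about 0.6° (about 3 mm at the pot), and the guide lines up with the plate's middle to within about 0.5 mm; the plate, pot and bystanders were not touched.

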